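Check the mower engine's oil: draw the dipstick and hold it level over the drip tray

TASK

Check the oil of the small engine on the bench: draw the dipstick right out of its slanting filler tube and hold it up level, with the marked end of its blade over the drip tray and the whole stick at least 10 cm above the bench. Never tip the marked end up above the handle, or the oil runs back along the blade and the reading is false, and leave the oil bottle, the mug and the spanner where they are. Finish while still holding the dipstick there, steady in the fingers; do not put it down.

Things in the scene. Friction and masses are not known exactly. Their poses are not given: they have to be found in the camera images.
- engine: small four-stroke mower engine with a grey round blower housing (118 mm radius) and black starter, on two timber bearers; about 390 x 320 mm, 270 mm tall, heavy, does not move. Origin: on the bench under the housing's axis; x along the finned cylinder to the spark plug, z up. The oil filler tube leans out on its -y side; the rest of the engine stays 70 mm or more from the dipstick's handle
- filler_tube: dark steel oil filler tube fixed to the engine, 24 mm outside, 18 mm bore, 150 mm long, leaning outward 45 degrees from vertical on the engine's -y side; origin at its lower end, z along its axis, up and out of the engine. Plain bore, no thread or catch
- tube_mouth (a point): centre of the open upper end of the filler tube (150 mm along its z), about 206 mm above the bench
- dipstick: dipstick, 60 g, loose sliding fit in the tube, collar on its mouth. Black plastic paddle handle 10 mm thick (x), 34 wide (y), from 8 to 58 mm above the origin (z); collar 29 mm across, 8 thick; plug 16 mm; steel blade 7 x 3 mm ending 144 mm below. Origin: centre of collar's underside. z: along the stick, tip to handle, horizontal when held level. x: level when seated, across the tube's lean
- dipstick_grip (a point): place to grip on the paddle, on the stick's axis 38 mm above the dipstick's origin; about 232 mm above the bench when seated. Fingers that point straight down and close along the dipstick's x clear the collar and the engine here
- dipstick_tip (a point): lower, marked end of the blade, on the stick's axis, 144 mm below the dipstick's origin (182 mm from dipstick_grip)
- drip_tray: open galvanised drip tray, 200 mm (its x) by 280 mm (its y), 30 mm high, 3 mm walls, 0.8 kg, loose on the bench; origin at the centre of its underside, z up
- oil_bottle: bystander: grey plastic oil bottle, 84 mm across, 200 mm tall, standing on the bench; origin at the centre of its underside, z up
- mug: bystander: white mug, 80 mm across, 90 mm tall; origin at the centre of its underside, z up
- spanner: bystander: steel spanner 190 mm long lying on the bench along its x; origin at the middle of its underside
Things that resemble listed ones, but are neither listed nor needed, are in the scene too. Several things have the shape of the dipstick; the one meant has the colours described above.

How it is judged:
By the outcome, as a careful person would: the job done as asked, in the order asked, and still so for the second after the job is handed in, while the arm keeps its last pose, push and grip.
It also fails if it takes over 35 s, if anything falls off the work surface, if the arm or the gripper's body presses on something with over 40 N, if the wrist force passes 120 N, or if a joint passes its speed limit or range.

ROBOT

A 6-joint arm with a two-finger parallel gripper is mounted at the origin on the work surface. World frame = base frame: x ahead of the robot, y to its left, z up, the work surface at z = 0. Lengths are in m, angles in degrees, forces in N, time in s.
With the tool pointing down it reaches from about 0.25 to 0.725 m from the base axis. Payload 9.7 kg.
Tool frame: the origin (TCP) lies between the finger pads; the fingertips stand 11 mm ahead of it and the grasp point (between the pads) lies 8 mm behind it; z points along the fingers, y is the line along which they close (so a half turn about z gives the same grasp; the last joint's range is limited). The gripper opens to 85 mm and grips with 20 to 120 N. Pads are 22 mm wide; open, the fingers measure 114 mm over their backs; the gripper's body (76 mm by 85 mm) begins 54 mm behind the grasp point. The pads swing forward as they close: fully open they stand 13 mm farther back than shut.
Start: joints at [-70.531, 4.979, 10.078, 95.1, 0, 90], TCP at [0.183, -0.519, 0.218] pointing down, gripper open.
Joint ranges: [-179.16, 179.16], [-48.56, 103.87], [-65.8, 70.77], [-126.05, 130.52], [-82.76, 87.17], [-180, 180]. Speed limits (degrees/s): [127.2, 127.2, 147.25, 180, 180, 180].

INTERFACE

Orientations are given as [roll, pitch, yaw] about the fixed x, y, z axes, in that order (R = Rz(yaw) Ry(pitch) Rx(roll)).
In Python, from workcell import monitor, cams, ticket gives the robot as it stands.
- The arm moves only by the tool carry_out, never from a script. Its argument "plan" is a list of rows, each an object with "travel": the shift along the world's x, y, z as a fraction of full scale, a list of three; "angular": the turn, a rotation vector about the world's x, y, z as a fraction of full scale, a list of three; "grip": the gripper's target within -1 to 1 (fully open at 1, half-way at 0, shut at -1). In form: [{"travel": [x, y, z], "angular": [ax, ay, az], "grip": grip}, ...]. A call has 1 to 8 rows; each row is the pose to reach, as a shift and turn from the pose commanded when the call began; what a row does not reach only later rows make up. Full scale, the value 1, is 300 mm for a shift and 0.5 rad for a turn. A row lasts 1/12 s, in which the tool goes at most 41.7 mm and 7.16 degrees, less where a joint would pass 70% of its speed; a pose out of reach is approached as far as the arm can. A call with a number of a shift or a turn outside -1 to 1 is refused whole. A call with a gripper value outside its range is refused whole. The fingers move at their own pace and stop on an object; "grip_force" is the grip in N (left out, the last holds). Time passes only in rows, so rows that repeat a pose let the fingers close. It gives the time, the measured TCP pose, the force, the opening and the grip force at its end, in the units of the state.
- monitor.get_obs(): the state, without advancing time (a new reading comes with each control period).
- cams.camera(name): name is "side" or "top"; returns a dict with "frame" (480x640x3 uint8, red, green, blue), "mtx" (3x3 intrinsics, pixels), "view" (4x4, takes a point from world to camera coordinates). Camera axes: x right, y up, looking along -z (the intrinsics and any distortion apply to the point x, -y, -z); pixel columns grow to the right and rows downward; lengths in m; the calibration is good to about 2 mm. A picture is of the moment at which its call begins. There is no depth.
- ticket.job_done(): hands the job in; it is judged then, once.
The state is a dict: "time": time; "q": joint angles; "qd": joint speeds; "joint_efforts": joint torques, N m; "ee_pos": TCP position; "tcp_rot": TCP orientation; "wrist_force": force on the tool from outside, world axes, zero at the start; "torque": the same for the moment, N m; "opening": finger opening in m; "grasp_force": force on a finger pad.
Only numpy, scipy, OpenCV 4.12 (cv2) and the standard library are available. Lean on these libraries where they do the work, as an engineer would, in place of code of your own. Each camera call takes 0.05 s, during which the arm holds its last target. There are 200 camera calls.

## Working session

There is one attempt and no reset: what is moved stays moved. The work goes in short steps, Python scripts to look and compute and a tool call to move; the robot and the scene stay as the last step left them, time stands still between calls to the robot, and variables do not carry over. Pictures are saved under pics/ and viewed, at most 10 in all, crops included, and the job is handed in when it is done.

Besides the shell and the picture viewer there is one more tool, called after "Emit:" as name([rows], argument=value, ...), one row to a line, values as JSON. carry_out: Moves the arm, as the interface text tells. Its arguments: {"type":"object","properties":{"plan":{"type":"array","items":{"type":"object","properties":{"travel":{"type":"array","items":{"type":"number"}},"angular":{"type":"array","items":{"type":"number"}},"grip":{"type":"number"}}}},"grip_force":{"type":"number"}},"required":["plan"]}

```bash
mkdir -p pics
python3 - <<'E'
from workcell import monitor,cams
import cv2,numpy as np
np.set_printoptions(precision=4,suppress=True)
for n in("side","top"):
    c=cams.camera(n); cv2.imwrite(f"pics/{n}0.png",c["frame"][:,:,::-1]); print(n,c.keys(),c["mtx"],c["view"])
print(monitor.get_obs())
E
```

```text
side dict_keys(['frame', 'mtx', 'view']) [[483.5033   0.     314.2902]
 [  0.     483.5033 237.4502]
 [  0.       0.       1.    ]] [[-0.4086 -0.9127 -0.0034  0.1076]
 [ 0.5224 -0.237   0.8191 -0.3998]
 [-0.7484  0.3329  0.5737 -1.0581]
 [ 0.      0.      0.      1.    ]]
top dict_keys(['frame', 'mtx', 'view']) [[448.7413   0.     317.5828]
 [  0.     448.7413 231.3544]
 [  0.       0.       1.    ]] [[-0.024  -0.9994 -0.0234 -0.0692]
 [ 0.9977 -0.0255  0.0628 -0.5102]
 [-0.0633 -0.0218  0.9978 -1.1861]
 [ 0.      0.      0.      1.    ]]
{'time': 0.1, 'q': array([-70.5293,   5.0096,  10.0392,  95.1013,   0.0003,  89.9989]), 'qd': array([ 0.0055, -0.0587,  0.0934, -0.0157,  0.0549,  0.0654]), 'joint_efforts': array([  0.0018, -52.1562,  46.5655,   0.0161,   0.0001,   0.    ]), 'ee_pos': array([ 0.1833, -0.5183,  0.2174]), 'tcp_rot': array([-179.9283,   -0.0003,   19.4718]), 'wrist_force': array([ 0.6249,  1.0948, -0.5338]), 'torque': array([-0.0497,  0.0112, -0.02  ]), 'grasp_force': 0.0, 'opening': 0.08538792273022004}
```

View pics/side0.png

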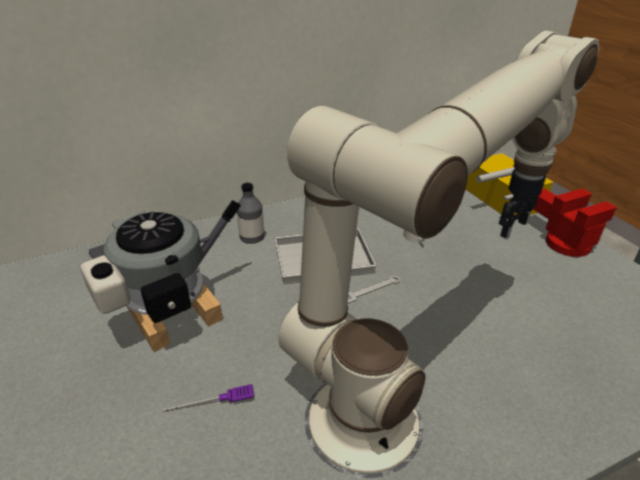

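View pics/top0.png

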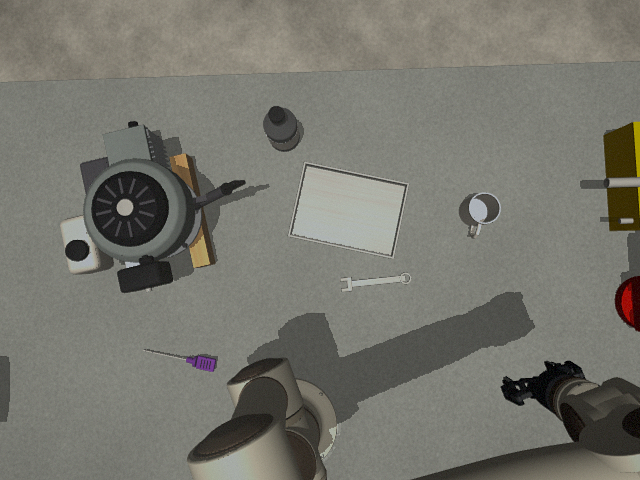

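The side view shows the engine at left with the black-handled stick in its tube (handle about (232,210), tube from (200,262)), the bottle at (250,215), the tray at (325,255) and the spanner at (372,288). In the top view the handle is at (233,187), the tray centre about (349,210), the bottle at (282,128), the mug at (483,208) and the spanner at (376,282).

There are two dipstick candidates: the black paddle seated in the tube (top (233,187)) and a purple-handled one lying on the bench (top (202,362)). The black one in the slanting tube fits the description. I'll confirm it in an enlarged crop.

```bash
cat > h.py <<'E'
import numpy as np,cv2
from workcell import monitor,cams
np.set_printoptions(precision=4,suppress=True)
C={n:cams.camera(n) for n in("side","top")}
F=np.diag([1,-1,-1.])
def P(n): return C[n]["mtx"]@F@C[n]["view"][:3]
def tri(s,t):
    X=cv2.triangulatePoints(P("side"),P("top"),np.array(s,float),np.array(t,float)); return (X[:3]/X[3]).ravel()
def plane(n,uv,z):
    p=P(n); A=np.c_[p[:,0],p[:,1],-np.array([*uv,1.])]
    return np.r_[np.linalg.solve(A,-(p[:,2]*z+p[:,3]))[:2],z]
def proj(n,X): x=P(n)@np.r_[X,1]; return x[:2]/x[2]
E
python3 - <<'E'
from h import *
s=C["side"]["frame"][190:280,180:280,::-1]; t=C["top"]["frame"][160:250,170:270,::-1]
cv2.imwrite("pics/crop1.png",np.hstack([cv2.resize(i,(400,360),interpolation=cv2.INTER_CUBIC) for i in(s,t)]))
for c in[(305,163),(408,184),(394,257),(290,236)]: print("tray",plane("top",c,.03))
print("bottle top",plane("top",(277,115),.2),plane("side",(252,240),0)); print("spanner",plane("top",(345,284),.005),plane("top",(408,279),.005)); print("mug",plane("top",(483,208),.09))
print("handle",tri((232,210),(233,187)))
E
```

```text
tray [ 0.6912 -0.053   0.03  ]
tray [ 0.6269 -0.3247  0.03  ]
tray [ 0.4349 -0.2811  0.03  ]
tray [ 0.4969 -0.0089  0.03  ]
bottle top [0.7679 0.0012 0.2   ] [0.7531 0.0091 0.    ]
spanner [ 0.366  -0.1516  0.005 ] [ 0.3754 -0.3199  0.005 ]
mug [ 0.5515 -0.4979  0.09  ]
handle [0.5985 0.0993 0.2281]
```

View pics/crop1.png

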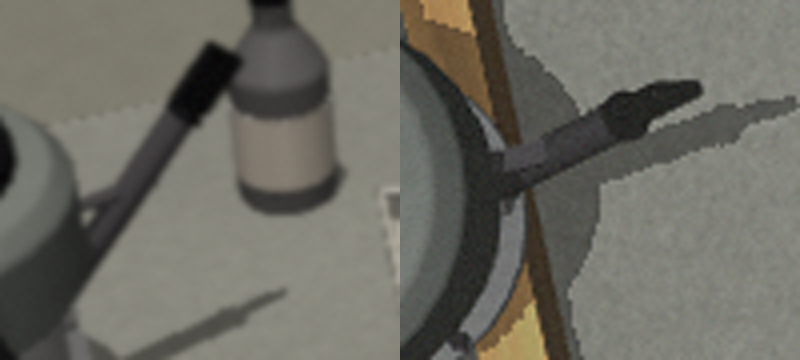

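The crop shows the black paddle and collar seated on the dark tube: paddle end at about side (237,203) / top (244,182), collar at about side (227,218) / top (226,189). It is the black plastic one as described.

Run:
```python
from h import *
from scipy.optimize import least_squares
from scipy.spatial.transform import Rotation as R
e=tri((236.7,203),(244.5,182)); c=tri((227,218),(226.2,188.8)); 
print(e,c,np.linalg.norm(e-c))
# origin xy, yaw, 45deg lean, mouth z .206; refine on: paddle end(58) collar mid(4), tube axis direction
def pts(p):
    d=np.array([np.cos(p[3]),np.sin(p[3]),1])/2**.5; d[2]=2**-.5
    return p[:3],d
def f(p):
    o,d=pts(p); E=o+.058*d;K=o+.004*d;r=[]
    r+=list(proj("side",E)-(236.7,203))+list(proj("top",E)-(244.5,182))+list(proj("side",K)-(227,218))+list(proj("top",K)-(226.2,188.8))
    # tube centreline points (line distance)
    for n,uv in(("side",(205.5,251)),("top",(203,198.5))):
        a=proj(n,o);b=proj(n,o-.1*d);v=(b-a)/np.linalg.norm(b-a);w=np.array(uv)-a;r.append(v[0]*w[1]-v[1]*w[0])
    r.append((p[2]-.206)/.002*1.); return np.array(r)
s=least_squares(f,[*c,-1.3]); o,d=pts(s.x); print(s.x,np.degrees(s.x[3]),f(s.x)); print("grip",o+.038*d,"d",d,"tip",o-.144*d)
print(R.from_euler('xyz',monitor.get_obs()["tcp_rot"],degrees=True).as_matrix())
```

```text
[0.6093 0.0767 0.2384] [0.5976 0.1176 0.2075] 0.05254190359892509
[ 0.5991  0.1178  0.2035 -1.4155] -81.1014771068586 [ 1.69   -0.9275 -3.0804  0.3802  0.248  -0.2914  1.9759 -0.5036 -1.6083
  0.9521 -1.2602]
grip [0.6032 0.0912 0.2303] d [ 0.1094 -0.6986  0.7071] tip [0.5833 0.2184 0.1017]
[[ 0.9428  0.3333 -0.0001]
 [ 0.3333 -0.9428  0.0003]
 [ 0.     -0.0004 -1.    ]]
```

Emit:
carry_out([
  {"travel":[0.06,0.08,0.2],"angular":[0,0,0.12],"grip":1},
  {"travel":[0.12,0.17,0.3],"angular":[0,0,0.24],"grip":1},
  {"travel":[0.18,0.26,0.4],"angular":[0,0,0.36],"grip":1},
  {"travel":[0.24,0.35,0.47],"angular":[0,0,0.5],"grip":1},
  {"travel":[0.3,0.44,0.47],"angular":[0,0,0.63],"grip":1},
  {"travel":[0.36,0.53,0.47],"angular":[0,0,0.76],"grip":1},
  {"travel":[0.42,0.61,0.47],"angular":[0,0,0.88],"grip":1},
  {"travel":[0.47,0.68,0.47],"angular":[0,0,0.96],"grip":1},
], grip_force=40)

```text
time: 0.97
ee_pos: [0.3254, -0.3125, 0.3599]
tcp_rot: [179.9, -0.0, 47.2]
wrist_force: [-0.3, 0.0, -0.2]
opening: 0.0855
grasp_force: 0.0
```

Emit:
carry_out([
  {"travel":[0.06,0.08,0],"angular":[0,0,0.12],"grip":1},
  {"travel":[0.12,0.17,0],"angular":[0,0,0.24],"grip":1},
  {"travel":[0.18,0.26,0],"angular":[0,0,0.36],"grip":1},
  {"travel":[0.24,0.35,0],"angular":[0,0,0.5],"grip":1},
  {"travel":[0.3,0.44,0],"angular":[0,0,0.63],"grip":1},
  {"travel":[0.36,0.53,0],"angular":[0,0,0.76],"grip":1},
  {"travel":[0.42,0.61,0],"angular":[0,0,0.88],"grip":1},
  {"travel":[0.47,0.68,0],"angular":[0,0,0.96],"grip":1},
])

```text
time: 1.63
ee_pos: [0.4662, -0.1087, 0.3591]
tcp_rot: [180.0, -0.0, 74.7]
wrist_force: [0.7, -0.3, -0.6]
opening: 0.0854
grasp_force: 0.0
```

Emit:
carry_out([
  {"travel":[0.1,0.11,0],"angular":[0,0,0.16],"grip":1},
  {"travel":[0.18,0.22,0],"angular":[0,0,0.33],"grip":1},
  {"travel":[0.26,0.33,0],"angular":[0,0,0.5],"grip":1},
  {"travel":[0.34,0.43,0],"angular":[0,0,0.68],"grip":1},
  {"travel":[0.41,0.53,0],"angular":[0,0,0.84],"grip":1},
  {"travel":[0.46,0.62,0],"angular":[0,0,0.96],"grip":1},
  {"travel":[0.46,0.67,0],"angular":[0,0,0.96],"grip":1},
  {"travel":[0.46,0.67,0],"angular":[0,0,0.96],"grip":1},
])

```text
time: 2.3
ee_pos: [0.6038, 0.0934, 0.3576]
tcp_rot: [-179.9, -0.0, 102.1]
wrist_force: [-0.2, 0.5, -0.2]
opening: 0.0854
grasp_force: 0.0
```

Emit:
carry_out([
  {"travel":[0,0,-0.1],"angular":[0,0,0],"grip":1},
  {"travel":[0,0,-0.2],"angular":[0,0,0],"grip":1},
  {"travel":[0,0,-0.28],"angular":[0,0,0],"grip":1},
  {"travel":[0,0,-0.28],"angular":[0,0,0],"grip":1},
])

```text
time: 2.63
ee_pos: [0.6011, 0.0892, 0.2701]
tcp_rot: [-179.6, -0.0, 101.9]
wrist_force: [-0.6, -0.4, -1.4]
opening: 0.0854
grasp_force: 0.0
```

Run:
```python
from h import *
I=[]
for n,(r,c) in(("side",(140,190)),("top",(130,190))):
    I.append(cv2.resize(C[n]["frame"][r:r+100,c:c+100,::-1],(400,400),interpolation=cv2.INTER_CUBIC))
cv2.imwrite("pics/crop2.png",np.hstack(I))
p=monitor.get_obs()["ee_pos"];print(p)
for n in("side","top"): print(n,proj(n,p),proj(n,[.6032,.0912,.2303]))
```

```text
[0.6024 0.0896 0.276 ]
side [233.2855 193.6146] [234.2611 207.8948]
top [232.7846 181.4091] [236.4042 184.6371]
```

View pics/crop2.png

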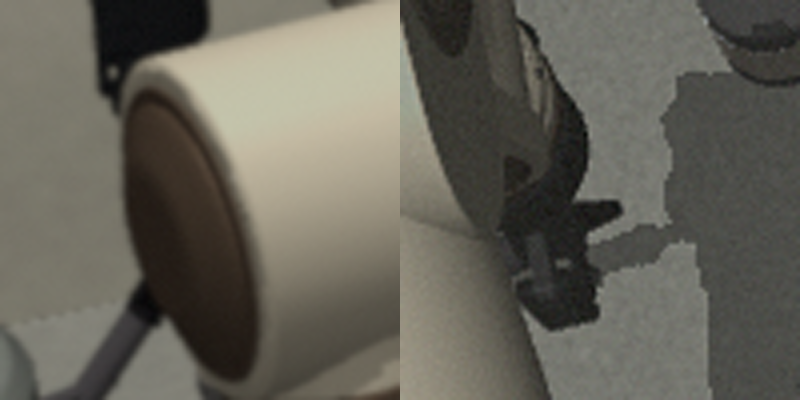

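The arm hides the handle from the side camera. In the top view the open fingers stand around the paddle's place at crop (570,260), with the paddle's shadow emerging between them. I'll lower, then close gently.

Emit:
carry_out([
  {"travel":[0,0,-0.06],"angular":[0,0,0],"grip":1},
  {"travel":[0,0,-0.12],"angular":[0,0,0],"grip":1},
  {"travel":[0,0,-0.17],"angular":[0,0,0],"grip":1},
  {"travel":[0,0,-0.17],"angular":[0,0,0],"grip":1},
  {"travel":[0,0,-0.17],"angular":[0,0,0],"grip":0},
  {"travel":[0,0,-0.17],"angular":[0,0,0],"grip":-0.4},
  {"travel":[0,0,-0.17],"angular":[0,0,0],"grip":-0.4},
  {"travel":[0,0,-0.17],"angular":[0,0,0],"grip":-0.4},
], grip_force=25)

```text
time: 3.4
ee_pos: [0.6038, 0.0905, 0.2256]
tcp_rot: [179.9, 0.0, 102.0]
wrist_force: [-0.2, 0.7, -0.5]
opening: 0.0387
grasp_force: 0.0
```

Emit:
carry_out([
  {"travel":[0,0,0],"angular":[0,0,0],"grip":-0.6},
  {"travel":[0,0,0],"angular":[0,0,0],"grip":-0.75},
  {"travel":[0,0,0],"angular":[0,0,0],"grip":-1},
  {"travel":[0,0,0],"angular":[0,0,0],"grip":-1},
  {"travel":[0,0,0],"angular":[0,0,0],"grip":-1},
  {"travel":[0,0,0],"angular":[0,0,0],"grip":-1},
])

```text
time: 3.9
ee_pos: [0.6035, 0.0904, 0.2245]
tcp_rot: [180.0, 0.0, 102.0]
wrist_force: [-0.7, -1.4, 5.1]
opening: 0.0093
grasp_force: 29.5
```

Emit:
carry_out([
  {"travel":[0,0,0],"angular":[0,0,0],"grip":-1},
  {"travel":[0,0,0],"angular":[0,0,0],"grip":-1},
  {"travel":[0.005,-0.023,0.024],"angular":[0,0,0],"grip":-1},
  {"travel":[0.01,-0.046,0.047],"angular":[0,0,0],"grip":-1},
  {"travel":[0.015,-0.07,0.07],"angular":[0,0,0],"grip":-1},
  {"travel":[0.015,-0.07,0.07],"angular":[0,0,0],"grip":-1},
], grip_force=60)

```text
time: 4.4
ee_pos: [0.6084, 0.0678, 0.2468]
tcp_rot: [179.9, 0.0, 101.9]
wrist_force: [0.3, -1.3, -1.0]
opening: 0.0081
grasp_force: 62.1
```

Emit:
carry_out([
  {"travel":[0.009,-0.043,0.044],"angular":[0,0,0],"grip":-1},
  {"travel":[0.018,-0.087,0.088],"angular":[0,0,0],"grip":-1},
  {"travel":[0.027,-0.13,0.132],"angular":[0,0,0],"grip":-1},
  {"travel":[0.037,-0.173,0.177],"angular":[0,0,0],"grip":-1},
  {"travel":[0.046,-0.216,0.221],"angular":[0,0,0],"grip":-1},
  {"travel":[0.055,-0.26,0.265],"angular":[0,0,0],"grip":-1},
  {"travel":[0.064,-0.303,0.309],"angular":[0,0,0],"grip":-1},
  {"travel":[0.073,-0.346,0.353],"angular":[0,0,0],"grip":-1},
])

```text
time: 5.07
ee_pos: [0.6297, -0.0354, 0.3515]
tcp_rot: [-180.0, 0.0, 101.9]
wrist_force: [0.7, -1.5, 0.2]
opening: 0.0081
grasp_force: 62.0
```

Run:
```python
from h import *
I=[]
for n,(r,c) in(("side",(100,170)),("top",(100,170))):
    I.append(cv2.resize(C[n]["frame"][r:r+160,c:c+160,::-1],(400,400),interpolation=cv2.INTER_CUBIC))
cv2.imwrite("pics/crop3.png",np.hstack(I))
o=monitor.get_obs();p=o["ee_pos"];print(p,o["q"],o["wrist_force"],o["opening"])
d=np.array([.147,-.692,.707]);g=p+[0,0,.008]
for n in("side","top"): print(n,"grip",proj(n,g),"tip",proj(n,g-.182*d))
```

```text
[ 0.6302 -0.0364  0.3525] [ -3.2889  24.8133  50.0256 115.0832  -0.0335  74.8671] [ 0.0664  0.1076 -0.7903] 0.008163273431642255
side grip [271.5531 152.9488] tip [234.7506 207.257 ]
top grip [288.318  157.6582] tip [237.0045 184.3728]
```

View pics/crop3.png

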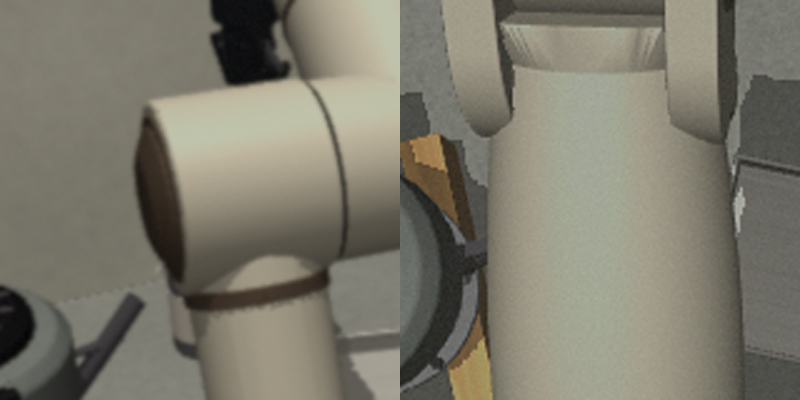

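The side crop shows the tube mouth empty at (135,300), so the stick is out with the fingers holding it (opening 8 mm, 62 N). Next I swing it over towards the tray, then tilt it level.

Emit:
carry_out([
  {"travel":[-0.02,-0.05,0],"angular":[0,0,-0.05],"grip":-1},
  {"travel":[-0.05,-0.12,0],"angular":[0,0,-0.12],"grip":-1},
  {"travel":[-0.08,-0.2,0],"angular":[0,0,-0.2],"grip":-1},
  {"travel":[-0.11,-0.28,0],"angular":[0,0,-0.28],"grip":-1},
  {"travel":[-0.14,-0.35,0],"angular":[0,0,-0.35],"grip":-1},
  {"travel":[-0.17,-0.42,0],"angular":[0,0,-0.42],"grip":-1},
  {"travel":[-0.19,-0.47,0],"angular":[0,0,-0.47],"grip":-1},
  {"travel":[-0.2,-0.5,0],"angular":[0,0,-0.5],"grip":-1},
])

```text
time: 5.83
ee_pos: [0.5684, -0.1859, 0.3505]
tcp_rot: [-180.0, 0.0, 87.5]
wrist_force: [0.5, 0.9, -0.9]
opening: 0.0084
grasp_force: 62.0
```

Emit:
carry_out([
  {"travel":[-0.02,-0.05,0],"angular":[0,0,-0.05],"grip":-1},
  {"travel":[-0.05,-0.12,0],"angular":[0,0,-0.12],"grip":-1},
  {"travel":[-0.09,-0.2,0],"angular":[0,0,-0.2],"grip":-1},
  {"travel":[-0.12,-0.28,0],"angular":[0,0,-0.28],"grip":-1},
  {"travel":[-0.15,-0.35,0],"angular":[0,0,-0.35],"grip":-1},
  {"travel":[-0.18,-0.42,0],"angular":[0,0,-0.42],"grip":-1},
  {"travel":[-0.21,-0.47,0],"angular":[0,0,-0.47],"grip":-1},
  {"travel":[-0.22,-0.5,0],"angular":[0,0,-0.5],"grip":-1},
])

```text
time: 6.5
ee_pos: [0.5026, -0.3356, 0.3505]
tcp_rot: [-180.0, 0.0, 73.2]
wrist_force: [0.5, 1.0, -0.3]
opening: 0.0083
grasp_force: 62.0
```

Emit:
carry_out([
  {"travel":[0,0,0],"angular":[0.09,-0.027,0],"grip":-1},
  {"travel":[0,0,0],"angular":[0.18,-0.054,0],"grip":-1},
  {"travel":[0,0,0],"angular":[0.27,-0.081,0],"grip":-1},
  {"travel":[0,0,0],"angular":[0.36,-0.108,0],"grip":-1},
  {"travel":[0,0,0],"angular":[0.45,-0.135,0],"grip":-1},
  {"travel":[0,0,0],"angular":[0.54,-0.162,0],"grip":-1},
  {"travel":[0,0,0],"angular":[0.63,-0.189,0],"grip":-1},
  {"travel":[0,0,0],"angular":[0.63,-0.189,0],"grip":-1},
])

```text
time: 7.17
ee_pos: [0.5038, -0.335, 0.3492]
tcp_rot: [-179.9, -19.0, 73.2]
wrist_force: [0.3, -0.5, -2.0]
opening: 0.0082
grasp_force: 62.0
```

Run:
```python
from h import *
from scipy.spatial.transform import Rotation as R
I=[]
for n,(r,c) in(("side",(80,250)),("top",(110,240))):
    I.append(cv2.resize(C[n]["frame"][r:r+200,c:c+200,::-1],(400,400),interpolation=cv2.INTER_CUBIC))
cv2.imwrite("pics/crop4.png",np.hstack(I))
o=monitor.get_obs();p=o["ee_pos"];M=R.from_euler('xyz',o["tcp_rot"],degrees=True).as_matrix();print(p,M,o["q"],o["wrist_force"],o["opening"])
M0=R.from_euler('xyz',[180,0,102],degrees=True).as_matrix()
d=M@M0.T@np.array([.147,-.692,.707]);g=p-.008*M[:,2];print("d",d,"elev",np.degrees(np.arcsin(d[2])),"tip",g-.182*d)
for n in("side","top"): print(n,"grip",proj(n,g),"tip",proj(n,g-.182*d))
```

```text
[ 0.5039 -0.3345  0.3502] [[ 0.2722  0.9579  0.0916]
 [ 0.9067 -0.2872  0.3088]
 [ 0.3221 -0.001  -0.9467]] [-41.8301  28.9055  53.3486 122.7207  16.9283  63.6343] [ 0.0229  0.1883 -0.629 ] 0.008294370008598997
d [-0.2574 -0.8598  0.4414] elev 26.196354241189017 tip [ 0.55   -0.1805  0.2774]
side grip [389.345 152.407] tip [330.7213 181.872 ]
top grip [447.472  219.3316] tip [361.2318 202.4414]
```

View pics/crop4.png

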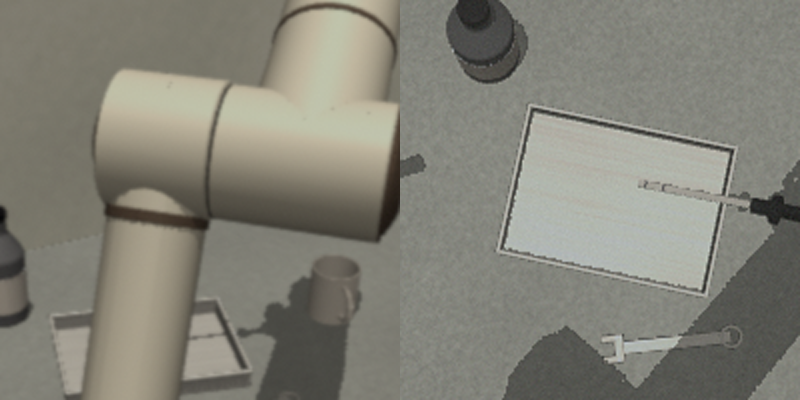

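The top crop shows the blade's tip at about image (360,201.5) inside the tray (predicted (361,202)), the plug and collar near (415,212), and the bottle, mug and spanner undisturbed. I'll check the stick's tilt against the grip more closely before the last 25°.

Run:
```python
from h import *
t=np.mean([cams.camera("top")["frame"].astype(float) for _ in range(4)],0).astype(np.uint8)
cv2.imwrite("pics/crop5.png",cv2.resize(t[180:240,350:450,::-1],(800,480),interpolation=cv2.INTER_CUBIC))
g=np.array([.5032,-.337,.3576]);h=np.array([-.2868,-.958,0])
for e in(20,26,32):
    E=np.radians(e);d=h*np.cos(E)+[0,0,np.sin(E)]
    print(e,*[(proj("top",g-s*d)-(350,180))*8 for s in(.182,.046+.0,.038,.03)])
```

```text
20 [ 66.1187 162.873 ] [588.682  274.0511] [621.3482 281.001 ] [654.2427 287.9995]
26 [ 89.1476 179.0594] [592.3343 277.8902] [624.2437 284.1576] [656.4311 290.4795]
32 [118.1267 196.0061] [597.9436 282.0837] [628.7775 287.6152] [659.9298 293.2039]
```

View pics/crop5.png

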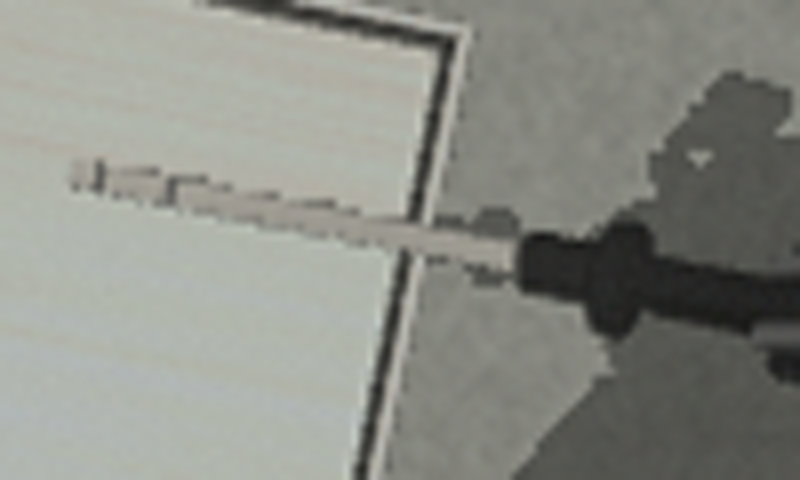

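Tip is at crop (70,175) and the collar centre at (620,280). That separation of 550 px matches the predicted 551 px for 26° elevation, so the stick hasn't turned in the grip (it is held about 4 mm higher on the paddle). I'll tilt another 24°, leaving the tip about 2° low.

Emit:
carry_out([
  {"travel":[0,0,-0.02],"angular":[0.1,-0.03,0],"grip":-1},
  {"travel":[0,0,-0.04],"angular":[0.22,-0.066,0],"grip":-1},
  {"travel":[0,0,-0.06],"angular":[0.35,-0.105,0],"grip":-1},
  {"travel":[0,0,-0.08],"angular":[0.48,-0.144,0],"grip":-1},
  {"travel":[0,0,-0.1],"angular":[0.6,-0.18,0],"grip":-1},
  {"travel":[0,0,-0.1],"angular":[0.7,-0.21,0],"grip":-1},
  {"travel":[0,0,-0.1],"angular":[0.77,-0.231,0],"grip":-1},
  {"travel":[0,0,-0.1],"angular":[0.8,-0.24,0],"grip":-1},
])

```text
time: 8.23
ee_pos: [0.5022, -0.3282, 0.311]
tcp_rot: [179.5, -42.5, 73.2]
wrist_force: [0.2, 0.4, -1.1]
opening: 0.0085
grasp_force: 62.1
```

Emit:
carry_out([
  {"travel":[0,0,0],"angular":[0,0,0],"grip":-1},
  {"travel":[0,0,0],"angular":[0,0,0],"grip":-1},
  {"travel":[0,0,0],"angular":[0,0,0],"grip":-1},
  {"travel":[0,0,0],"angular":[0,0,0],"grip":-1},
  {"travel":[0,0,0],"angular":[0,0,0],"grip":-1},
  {"travel":[0,0,0],"angular":[0,0,0],"grip":-1},
])

```text
time: 8.73
ee_pos: [0.5024, -0.3276, 0.3129]
tcp_rot: [179.3, -42.4, 73.4]
wrist_force: [-0.2, 0.2, -0.8]
opening: 0.008
grasp_force: 62.0
```

Run:
```python
from h import *
from scipy.spatial.transform import Rotation as R
o=monitor.get_obs();p=o["ee_pos"];M=R.from_euler('xyz',o["tcp_rot"],degrees=True).as_matrix();print(p,o["q"],abs(o["qd"]).max(),o["wrist_force"],o["opening"],o["grasp_force"])
M0=R.from_euler('xyz',[180,0,102],degrees=True).as_matrix()
d=M@M0.T@np.array([.147,-.692,.707]);g=p-.008*M[:,2]+.004*0;print("d",d,"elev",np.degrees(np.arcsin(d[2])),"tip",g-.186*d)
r,c=160,330
print([(proj("top",g-s*d)-(c,r))*6 for s in(.186,.038)])
cv2.imwrite("pics/crop6.png",cv2.resize(C["top"]["frame"][r:r+80,c:c+130,::-1],(780,480),interpolation=cv2.INTER_CUBIC))
```

```text
[ 0.5024 -0.3277  0.3127] [-49.6329  36.7796  51.4618 130.4604  34.8768  49.0508] 0.19815309133095257 [-0.567   0.4618 -0.8123] 0.008394227407111174 62.041887044906616
d [-0.2944 -0.9548  0.0455] elev 2.6093494512724993 tip [ 0.5555 -0.1553  0.3101]
[array([119.169 , 228.2298]), array([548.9825, 343.9646])]
```

View pics/crop6.png

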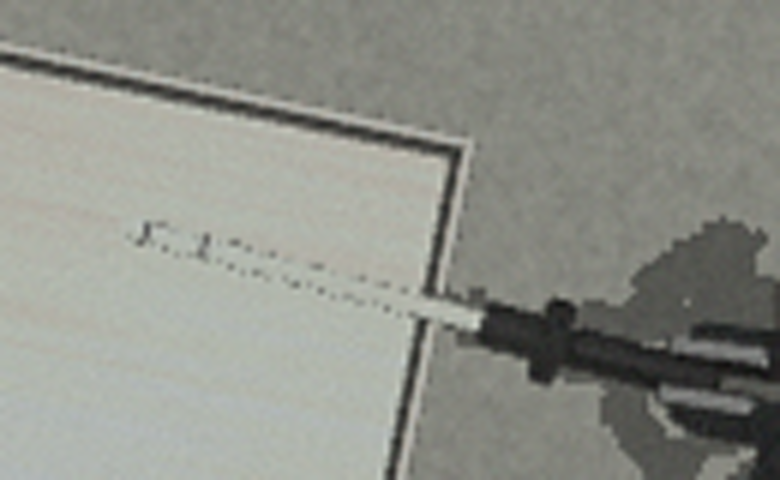

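The top crop shows the blade over the tray with its tip at crop (135,232) (predicted (119,228)) and the collar at (550,340). All is clear, but joint 4 is at 130.46° against a limit of 130.52°. I'll lower the hand about 75 mm to take it off its stop.

Emit:
carry_out([
  {"travel":[0,0,-0.03],"angular":[0,0,0],"grip":-1},
  {"travel":[0,0,-0.08],"angular":[0,0,0],"grip":-1},
  {"travel":[0,0,-0.13],"angular":[0,0,0],"grip":-1},
  {"travel":[0,0,-0.18],"angular":[0,0,0],"grip":-1},
  {"travel":[0,0,-0.22],"angular":[0,0,0],"grip":-1},
  {"travel":[0,0,-0.25],"angular":[0,0,0],"grip":-1},
  {"travel":[0,0,-0.25],"angular":[0,0,0],"grip":-1},
  {"travel":[0,0,-0.25],"angular":[0,0,0],"grip":-1},
])

```text
time: 9.5
ee_pos: [0.5022, -0.3277, 0.2376]
tcp_rot: [179.4, -42.4, 73.3]
wrist_force: [0.0, -0.6, -0.9]
opening: 0.0082
grasp_force: 62.0
```

Emit:
carry_out([
  {"travel":[0,0,0],"angular":[0,0,0],"grip":-1},
  {"travel":[0,0,0],"angular":[0,0,0],"grip":-1},
  {"travel":[0,0,0],"angular":[0,0,0],"grip":-1},
  {"travel":[0,0,0],"angular":[0,0,0],"grip":-1},
  {"travel":[0,0,0],"angular":[0,0,0],"grip":-1},
  {"travel":[0,0,0],"angular":[0,0,0],"grip":-1},
])

```text
time: 10.0
ee_pos: [0.5024, -0.3279, 0.2376]
tcp_rot: [179.3, -42.4, 73.3]
wrist_force: [0.2, -0.1, -0.4]
opening: 0.0082
grasp_force: 62.0
```

Run:
```python
from h import *
from scipy.spatial.transform import Rotation as R
o=monitor.get_obs();p=o["ee_pos"];M=R.from_euler('xyz',o["tcp_rot"],degrees=True).as_matrix();print(p,o["tcp_rot"],o["q"],abs(o["qd"]).max(),o["wrist_force"],o["opening"],o["grasp_force"])
M0=R.from_euler('xyz',[180,0,102],degrees=True).as_matrix()
d=M@M0.T@np.array([.147,-.692,.707]);g=p-.008*M[:,2];print("d",d,"elev",np.degrees(np.arcsin(d[2])),"tip",g-.186*d)
cv2.imwrite("pics/both7.png",np.hstack([cv2.resize(C["side"]["frame"][...,::-1],(400,300)),cv2.resize(C["top"]["frame"][110:290,260:500,::-1],(400,300))]))
print([((proj("top",g-s*d)-(260,110))/.6) for s in(.186,.038)])
```

```text
[ 0.5023 -0.3278  0.2375] [179.3231 -42.3905  73.3344] [-49.647   33.1826  37.6128 120.2335  34.8846  49.0483] 0.1505101117892937 [ 0.0125 -0.286  -0.3738] 0.008591147628843613 62.04750895500183
d [-0.2946 -0.9547  0.0452] elev 2.589954828256355 tip [ 0.5555 -0.1554  0.235 ]
[array([147.0973, 154.5462]), array([257.2303, 184.3479])]
```

View pics/both7.png

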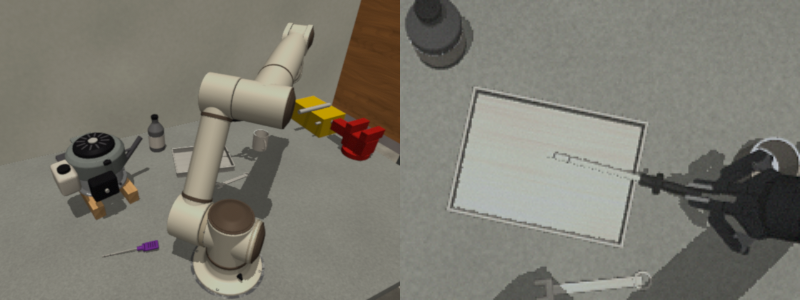

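The picture shows the stick level, with its tip at right-panel (552,157), well inside the tray. The bottle, mug and spanner are in place, joint 4 is now 120°, and the forces are near zero. I'm handing in.

```bash
python3 -c "
from workcell import ticket
print(ticket.job_done())"
```

```text
the job is handed in; nothing more can be done
None
```

The dipstick is out of its tube and held steady about 23 cm above the bench, its tip over the drip tray and about 2–3° below level; the bottle, mug and spanner were left where they stood, and the job is handed in.

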